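# Shut the moulding box and hang the mug master in it

### The job

Get the moulding box ready for the pour: first press the toggle clamp's handle right down, so that the sliding end wall shuts and locks. Then take the mug master (the plaster one with an ear) by its wooden hanging stick, carry it over the wall and hang it upright in the box without knocking, ear along the box's length, equal gaps to opposite walls and about 12 mm clear of the floor. Finish holding it there, still and touching no part of the box; leave everything else in its place.

Things in the scene. Friction and masses are not known exactly. Their poses are not given: they have to be found in the camera images.
- box: Moulding box, fixed; base board 150 (x) x 310 (y -225 to +85) x 18 mm. Origin: under the middle of the shut cavity, at bench level; +y lengthwise to the fixed end wall, clamp on the -y side. Shut cavity 100 (x) x 126 mm (y), rim 128 mm above bench, walls 12 mm: clear acrylic long sides (to y -101), grey fixed end wall, grey sliding end wall (inner face y -63 shut, 22 mm farther out when open).
- box_mid (a point): Middle of the box floor, where the scribed centre lines cross: on the floor's upper face (18 mm above the bench), below the centre of the shut cavity. Its axes are those of the box.
- clamp_handle (a joint): Handle of the push-pull toggle clamp that drives the sliding wall. 0 = raised, 1.45 rad above level, wall open; 1.45 = right down on its stop, level, pointing to box -y, wall shut and locked. Angle above level = 1.45 minus value. Axis along box x through pivot. Friction only: about 3 N at the grip; it stays where it is left.
- pivot (a point): Pivot of the clamp handle, fixed on the box: 180 mm from the box middle towards box -y, 75 mm above the bench. The clamp's steel cheeks, 28 mm wide over all along box x, rise to 89 mm above the bench around it; its wooden riser block is 60 mm wide.
- grip_point (a point): Point on the centre line of the handle's black rubber grip, 85 mm from the pivot. The grip is a round bar 20 mm in diameter, from 32 to 118 mm from the pivot.
- mug: Plaster mug master on the ware board, tallest of three, the only one with an ear. Origin: underside, on the axis of the round body (64 mm diameter, 80 high); ear along +x out to 58 mm from the axis, 10 mm thick, 12 to 71 up. On the axis a wooden hanging stick, 26 (x) x 14 mm (y), up to 165 mm above the underside; washer 36 mm diameter, 4 thick, at its foot. 0.25 to 0.5 kg.
- mug_mid (a point): Middle of the mug's overall length with its ear, at the height of its underside: 13 mm along +x from the mug's origin (45 mm to the ear's outside, 45 mm to the far side of the body).
- ware_board: Wooden board 280 (x) x 260 (y) x 12 mm fixed on the bench; the three masters stand on it. Origin: centre of its underside.
- tumbler: Bystander: smaller plaster master without an ear, 58 mm diameter, 68 mm high, its hanging stick up to 115 mm; stands on the ware board. Origin: centre of underside.
- bowl: Bystander: squat plaster master of a bowl, 90 mm diameter, 45 mm high, its hanging stick up to 100 mm; stands on the ware board. Origin: centre of underside.
- release_pot: Bystander: small jar, 40 mm diameter, 65 mm high, standing between box and ware board. Origin: centre of underside.
- mixing_jug: Bystander: plastic mug-shaped jug, 84 mm diameter, 100 mm high, beyond the box. Origin: centre of underside.
- hardener: Bystander: bottle 56 mm diameter, 150 mm high, towards the far side of the bench. Origin: centre of underside.
- spatula: Bystander: spatula lying flat beyond the clamp.
- brush: Bystander: brush lying flat on the robot's side of the clamp.

How it is judged:
By the outcome, as a careful person would: the job done as asked, in the order asked, and still so for the second after the job is handed in, while the arm keeps its last pose, push and grip.
It also fails if it takes over 64 s, if anything falls off the work surface, if the arm or the gripper's body presses on something with over 40 N, if the wrist force passes 120 N, or if a joint passes its speed limit or range.

### The arm

A 7-joint arm with a two-finger parallel gripper is mounted at the origin on the work surface. World frame = base frame: x ahead of the robot, y to its left, z up, the work surface at z = 0. Lengths are in m, angles in degrees, forces in N, time in s.
With the tool pointing down it reaches from about 0.4 to 0.85 m from the base axis. Payload 4.5 kg.
Tool frame: the origin (TCP) lies midway between the tips of the shut fingers; the grasp point (between the pads) lies 19 mm behind it; z points along the fingers, y is the line along which they close (so a half turn about z gives the same grasp; the last joint's range is limited). The gripper opens to 85 mm and grips with 20 to 120 N. Pads are 22 mm wide; open, the fingers measure 114 mm over their backs; the gripper's body (76 mm by 85 mm) begins 54 mm behind the grasp point. The pads swing forward as they close: fully open they stand 13 mm farther back than shut.
Start: joints at [66.108, 39.483, -11.15, 89.685, 9.013, 51.709, -12.324], TCP at [0.272, -0.563, 0.231] pointing down, gripper open.
Joint ranges: [-172.22, 172.22], [-26.19, 119.32], [-84.43, 86.54], [7.71, 146.69], [-57.33, 237.33], [2.42, 119.75], [-152.13, 152.13]. Speed limits (degrees/s): [147.25, 147.25, 180, 180, 180, 180, 180].

### API

Orientations are given as [roll, pitch, yaw] about the fixed x, y, z axes, in that order (R = Rz(yaw) Ry(pitch) Rx(roll)).
In Python, from cell import robot, eyes gives the robot as it stands.
- The arm moves only by the shell command python3 -m inch 'ROWS' [OPENING]. ROWS is JSON, a list of rows, each an object of numbers: "tx", "ty", "tz": the shift along the tool's x, y, z in cm; "rx", "ry", "rz": the turn, a rotation vector about the tool's x, y, z in degrees. In form: [{"tx": .., "ty": .., "tz": .., "rx": .., "ry": .., "rz": ..}, ...]. A call has 1 to 12 rows; each row shifts and turns the commanded pose from where the row before left it, along the tool's axes as they then stand; what a row does not reach is not made up. A row lasts 1/12 s, in which the tool goes at most 41.7 mm and 7.16 degrees, less where a joint would pass 70% of its speed; a pose out of reach is approached as far as the arm can. A call is refused whole if a number of a shift passes 4.17 or a number of a turn 7.16, either way. A call with a gripper value outside its range is refused whole. OPENING is the opening, from -1 (shut) to 1 (fully open), set as the call begins (- or left out, the last holds). The fingers move at their own pace and stop on an object; the grip force is fixed at half the most. Time passes only in rows, so rows that do not move let the fingers close. It gives the time, the measured TCP pose, the force, the opening and the grip force at its end, in the units of the state.
- robot.read_state(): the state, without advancing time (a new reading comes with each control period).
- eyes.grab_frame(name): name is "side" or "top"; returns the picture (480x640x3 uint8, red, green, blue); there is no depth.
- eyes.calibration(name): a dict with "fx", "fy", "cx", "cy" (pixels), "k1" (the pictures are not rectified: a ray, as slopes to the right and down, at radius r is drawn at 1 + k1 r^2 times it, then the intrinsics apply), "rvec" (rotation vector, rad) and "tvec" (3), from world to camera coordinates, as OpenCV has them. Camera axes: x right, y down, z forward; pixel columns grow to the right and rows downward; lengths in m; the calibration is good to about 2 mm. A picture is of the moment at which its call begins. calibration takes no time and is no camera call.
- robot.finish_job(): hands the job in; it is judged then, once.
Trained networks look in the newest picture that a camera, given by its name, has taken for a name from the list of things; names that differ only in an ending like _2 or _b are one class to them, and where a whole thing is asked for, a point or a joint stands for the part that bears it (a point fixed in the world has none). Each returns a list of dicts, best first, with "confidence" (0 to 1); they miss things now and then, are a little off and sometimes report something else, mostly with a low value. They report only what shows in the picture. A call takes as long as a camera call.
- eyes.trace(target, camera): "mask" (480x640 bool, what is visible of it) and "rect" ([centre column, centre row, width, height] in pixels, round what is visible of it).
The state is a dict: "t": time; "q": joint angles; "qd": joint speeds; "joint_efforts": joint torques, N m; "eef_pos": TCP position; "tool_rot": TCP orientation; "ft_force": force on the tool from outside, world axes, zero at the start; "moment": the same for the moment, N m; "opening": finger opening in m; "grasp_force": force on a finger pad.
Only numpy, scipy, OpenCV 4.12 (cv2) and the standard library are available. Lean on these libraries where they do the work, as an engineer would, in place of code of your own. Each camera call takes 0.05 s, during which the arm holds its last target. There are 200 camera calls.

## Working session

There is one attempt and no reset: what is moved stays moved. The work goes in short steps, Python scripts to look and compute and a shell command to move; the robot and the scene stay as the last step left them, time stands still between calls to the robot, and variables do not carry over. Pictures are saved under pics/ and viewed, at most 10 in all, crops included, and the job is handed in when it is done.

```bash
ls; mkdir -p pics; python3 - <<'E'
from cell import robot, eyes
import cv2, numpy as np
print(robot.read_state())
for n in ("side","top"):
    im=eyes.grab_frame(n); cv2.imwrite(f"pics/{n}0.png",im[:,:,::-1])
    print(n,eyes.calibration(n))
    for t in ["box","mug","clamp_handle","tumbler","bowl","ware_board","release_pot"]:
        for d in eyes.trace(t,n)[:2]: print(t,round(d["confidence"],2),np.round(d["rect"],1))
E
```

```text
pics
{'t': 0.0, 'q': array([ 66.10886967,  39.53335661, -11.14479519,  89.74673123,
         9.01128487,  51.70865387, -12.32422983]), 'qd': array([-0.06739113, -0.0272991 ,  0.03113819,  0.12066427, -0.02914191,
        0.08710276,  0.04290681]), 'joint_efforts': array([-9.51149996e-04, -5.39620364e+01, -1.26685325e+00, -1.58546412e+01,
        9.07500886e-03,  9.46479442e-03, -1.22518162e-05]), 'eef_pos': array([ 0.27196178, -0.5619902 ,  0.23047349]), 'tool_rot': array([-1.79893205e+02,  6.71867542e-03,  2.58320280e+01]), 'ft_force': array([-0.32811214,  0.52012863,  0.31566364]), 'moment': array([-0.01468193,  0.01586112,  0.03119885]), 'grasp_force': 0.0, 'opening': 0.08499484526385918}
side {'fx': 494.99168645885675, 'fy': 494.99168645885675, 'cx': 318.76289223137667, 'cy': 236.7448221555366, 'k1': 0.042949604396635296, 'rvec': array([ 0.09973204, -2.69344071,  1.5754324 ]), 'tvec': array([0.55132882, 0.12957202, 1.05075413])}
box 0.97 [339.3 226.1  68.2 136. ]
box 0.4 [281.6 333.4  38.8  95.7]
mug 0.81 [281.9 332.   37.5  92.2]
clamp_handle 0.8 [340.2 174.6   9.   28.9]
clamp_
[... 254 characters left out ...]
4 297.5  21.6  34.3]
top {'fx': 509.809899877452, 'fy': 509.809899877452, 'cx': 318.2062343884821, 'cy': 238.7980785552513, 'k1': -0.0421556463777012, 'rvec': array([ 2.18714403, -2.15395747,  0.13223794]), 'tvec': array([-0.01161919,  0.55899043,  1.37095497])}
box 0.66 [373.6 255.2 125.9  55.6]
mug 0.88 [214.  223.1  33.   28.1]
clamp_handle 0.68 [418.4 250.9  38.9  13. ]
clamp_handle 0.41 [344.4 165.8  44.6  39.6]
tumbler 0.57 [224.6 270.4  18.5  19.9]
bowl 0.73 [174.3 248.8  33.8  31.9]
bowl 0.41 [285.8 265.6  14.9  17. ]
ware_board 0.7 [288.6 172.1  21.3  28.9]
ware_board 0.59 [207.3 249.4  99.2 103.6]
release_pot 0.58 [285.8 266.3  13.2  16.2]
release_pot 0.54 [423.1 339.2  69.8  33.1]
```

```bash
python3 - <<'E'
import cv2
t=cv2.imread("pics/top0.png")[140:360,150:470]; s=cv2.imread("pics/side0.png")[130:460,200:440]
cv2.imwrite("pics/t1.png",cv2.resize(t,None,fx=2.5,fy=2.5,interpolation=cv2.INTER_CUBIC))
cv2.imwrite("pics/s1.png",cv2.resize(s,None,fx=1.8,fy=1.8,interpolation=cv2.INTER_CUBIC))
E
```

```text
(no output)
```

View pics/t1.png

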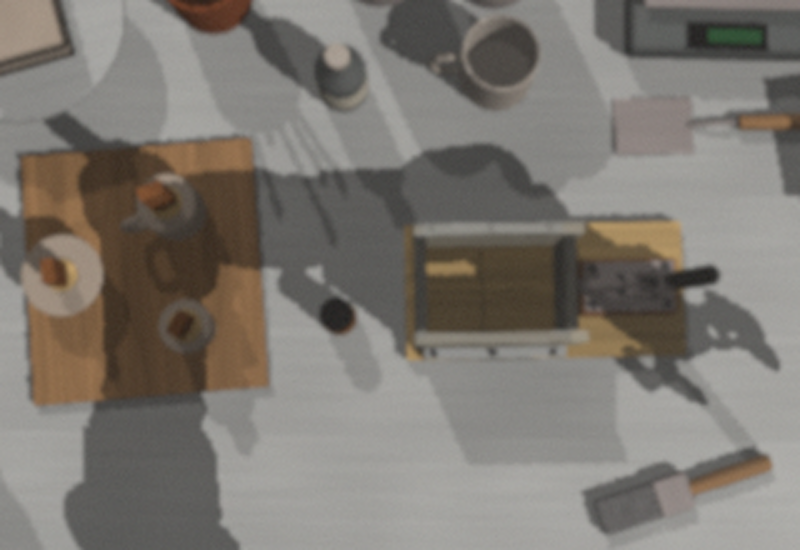

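View pics/s1.png

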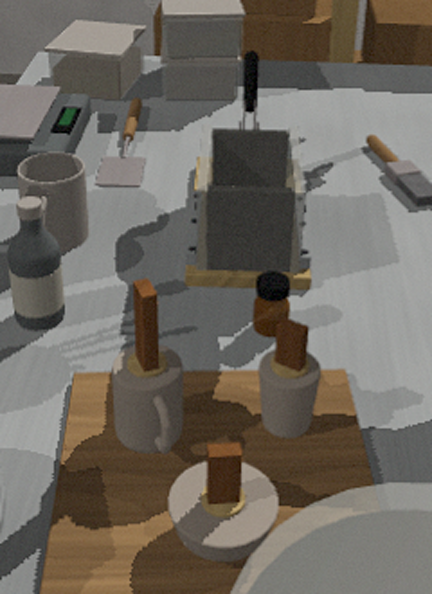

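```bash
python3 - <<'E'
import cv2
t=cv2.imread("pics/top0.png")[222:292,305:440]; s=cv2.imread("pics/side0.png")[150:300,295:385]; m=cv2.imread("pics/top0.png")[190:310,150:265]
cv2.imwrite("pics/t2.png",cv2.resize(t,None,fx=5.9,fy=5.9,interpolation=cv2.INTER_CUBIC))
s=cv2.resize(s,None,fx=4,fy=4,interpolation=cv2.INTER_CUBIC)
m=cv2.resize(m,None,fx=4,fy=5,interpolation=cv2.INTER_CUBIC)[:600,:440]
cv2.imwrite("pics/s2.png",cv2.hconcat([s,m]))
print(s.shape,m.shape)
E
```

```text
(600, 360, 3) (600, 440, 3)
```

View pics/t2.png

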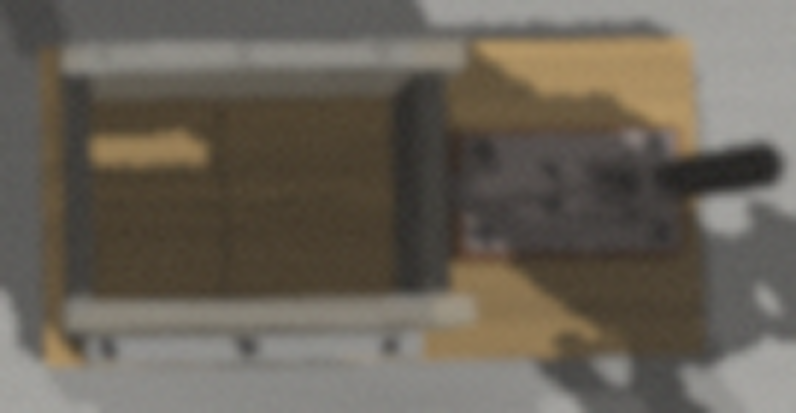

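View pics/s2.png

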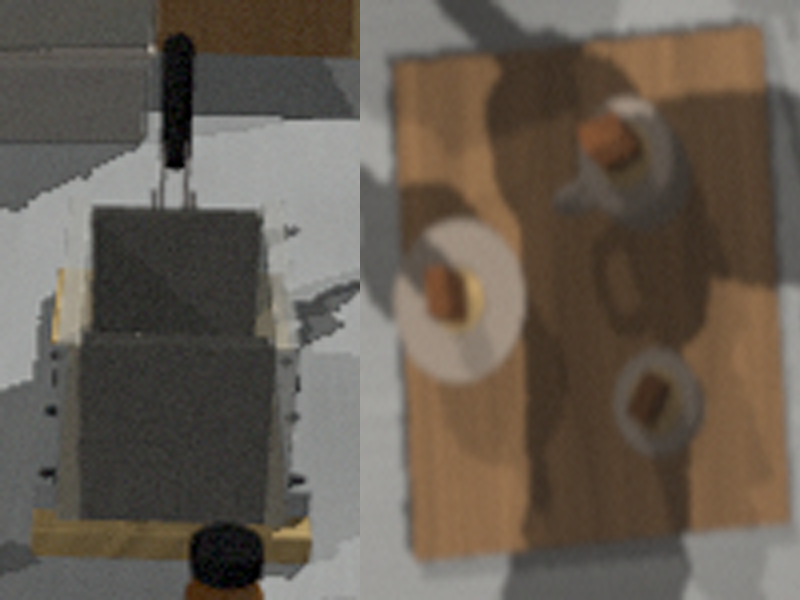

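```bash
cat > h.py <<'E'
import numpy as np, cv2
from cell import robot, eyes
from scipy.optimize import least_squares, minimize
C={n:eyes.calibration(n) for n in("side","top")}
def proj(n,P):
    c=C[n]; K=np.array([[c["fx"],0,c["cx"]],[0,c["fy"],c["cy"]],[0,0,1]])
    return cv2.projectPoints(np.array(P,float).reshape(-1,1,3),c["rvec"],c["tvec"],K,np.array([c["k1"],0,0,0.]))[0].reshape(-1,2)
def pose(p,P,z=0):
    c,s=np.cos(p[2]),np.sin(p[2]); P=np.array(P,float)
    return np.c_[p[0]+c*P[:,0]-s*P[:,1],p[1]+s*P[:,0]+c*P[:,1],P[:,2]+z]
def cyl(r,z0,z1):
    a=np.linspace(0,2*np.pi,40); return [[r*np.cos(t),r*np.sin(t),z] for z in(z0,z1) for t in a]
def bx(x0,x1,y0,y1,z0,z1): return [[x,y,z] for x in(x0,x1) for y in(y0,y1) for z in(z0,z1)]
MUG=[cyl(.032,0,.08),bx(.03,.058,-.005,.005,.012,.071),bx(-.013,.013,-.007,.007,.08,.165)]
def sil(n,p,parts,z,S=4):
    m=np.zeros((480*S,640*S),np.uint8)
    for P in parts:
        q=cv2.convexHull(((proj(n,pose(p,P,z))+.5)*S).astype(np.float32)); cv2.fillConvexPoly(m,np.round(q).astype(np.int32),255)
    return cv2.resize(m,(640,480),interpolation=cv2.INTER_AREA)/255.
E
python3 - <<'E'
from h import *
T=lambda u,v:((u+.5)/5.9-.5+305,(v+.5)/5.9-.5+222)
S=lambda u,v:((u+.5)/4-.5+295,(v+.5)/4-.5+150)
W=[("top",(75,85,18),T(40,45)),("top",(-75,85,18),T(45,365)),("top",(75,-225,18),T(692,38)),("top",(-75,-225,18),T(703,357)),
("top",(62,75,128),T(63,42)),("top",(50,75,128),T(65,70)),("top",(62,-101,128),T(468,40)),("top",(50,-101,128),T(470,70)),
("top",(-50,75,128),T(65,298)),("top",(-62,75,128),T(68,330)),("top",(-50,-101,128),T(475,296)),("top",(-62,-101,128),T(475,325)),
("top",(0,0,18),T(223,191)),("side",(75,85,18),S(35,512)),("side",(-75,85,18),S(310,515)),("side",(75,85,0),S(35,555)),("side",(-75,85,0),S(310,560)),("side",(0,75,128),S(177,340))]
f=lambda p:np.concatenate([proj(n,pose(p,np.array([P])/1e3))[0]-q for n,P,q in W])
r=least_squares(f,[.6,-.2,0],loss="soft_l1"); print("box",r.x[:2],np.degrees(r.x[2]));print(np.round(f(r.x).reshape(-1,2),1).tolist())
M={n:None for n in C}
for n in C:
    eyes.grab_frame(n); d=eyes.trace("mug",n)[0]; M[n]=d["mask"].astype(float); print(n,M[n].sum())
def cost(p): return sum(1-np.minimum(s,M[n]).sum()/np.maximum(s,M[n]).sum() for n in C for s in[sil(n,p,MUG,.012)])
best=min((minimize(cost,[.6,.22,np.radians(a)],method="Nelder-Mead",options=dict(initial_simplex=[[.6,.22,np.radians(a)],[.63,.22,np.radians(a)],[.6,.25,np.radians(a)],[.6,.22,np.radians(a+25)]],xatol=1e-4,fatol=1e-4)) for a in(90,130,170)),key=lambda r:r.fun)
print("mug",best.x[:2],np.degrees(best.x[2]),best.fun)
for n in C:
  im=cv2.imread(f"pics/{n}0.png"); s=sil(n,best.x,MUG,.012)
  for m,c in((s,(0,0,255)),(M[n],(0,255,0))):
    cv2.drawContours(im,cv2.findContours((m>.5).astype(np.uint8),0,1)[0],-1,c,1)
  x,y=(185,195) if n=="top" else (250,275)
  cv2.imwrite(f"pics/f{n}.png",cv2.resize(im[y:y+110,x:x+70],None,fx=5,fy=5,interpolation=0))
cv2.imwrite("pics/fit.png",cv2.hconcat([cv2.imread("pics/fside.png"),cv2.imread("pics/ftop.png")]))
E
```

```text
box [ 0.51409546 -0.07133646] 1.4896207863968323
[[0.2, 0.1], [-0.1, -0.0], [0.7, 0.2], [0.6, -0.0], [0.3, 0.1], [-0.0, -0.0], [0.1, -0.2], [-0.1, -0.7], [0.4, 0.4], [-0.0, -0.3], [0.0, -0.0], [0.2, -0.2], [0.2, 1.9], [-1.0, 3.6], [0.7, 5.3], [-1.0, -0.2], [0.1, 1.0], [0.5, 0.5]]
side 2582.0
top 610.0
mug [0.59714105 0.26842173] 112.85428048228125 0.18231038772241837
```

View pics/fit.png

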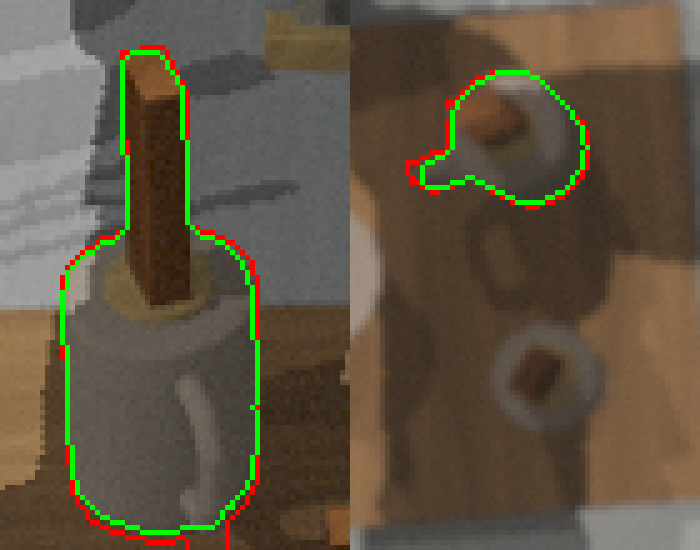

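```bash
cat >> h.py <<'E'
BOX=(.5141,-.0713,np.radians(1.49))
from scipy.spatial.transform import Rotation as R
def go(x,y,z,yaw):
    "shift (cm) and turn (deg) left, in present tool axes"
    s=robot.read_state(); r=R.from_euler("xyz",s["tool_rot"],degrees=True)
    d=r.inv().apply(np.array([x,y,z])-s["eef_pos"])*100
    w=np.degrees((r.inv()*R.from_euler("xyz",[180,0,yaw],degrees=True)).as_rotvec())
    print("t",round(s["t"],2),"pos",np.round(s["eef_pos"],4),"rot",np.round(s["tool_rot"],1),"F",np.round(s["ft_force"],1),"open",round(s["opening"],4)," -> shift",np.round(d,2),"turn",np.round(w,2))
def gobox(x,y,z,yaw):
    p=pose(BOX,[[x,y,z]])[0]; go(*p,yaw+np.degrees(BOX[2]))
E
python3 -m inch '[{"tx":3.08,"ty":-1.66,"tz":-0.3},{"tx":3.08,"ty":-1.66,"tz":-0.3},{"tx":3.08,"ty":-1.66,"tz":-0.3},{"tx":3.08,"ty":-1.66,"tz":-0.3},{"tx":3.08,"ty":-1.66,"tz":-0.3},{"tx":3.08,"ty":-1.66,"tz":-0.3},{"tx":3.08,"ty":-1.66},{"tx":3.08,"ty":-1.66},{"tx":3.08,"ty":-1.66},{"tx":3.08,"ty":-1.66},{"tx":3.08,"ty":-1.66},{"tx":3.08,"ty":-1.66}]' -1
python3 -m inch '[{"rz":-6.6},{"rz":-6.6},{"rz":-6.6},{"rz":-6.6},{"rz":-6.6},{"rz":-6.6},{"rz":-6.6},{"rz":-6.6},{"rz":-6.6},{"rz":-6.6},{}]'
python3 -c "
from h import *
gobox(0,-.150,.150,90); print(robot.read_state()['q'])"
```

```text
t 1.0 pos [ 0.2723 -0.5626  0.2313] rot [180.   -0.   25.8] F [-0.5 -0.3 -0.6] open 0.0854  -> shift [ 36.98 -20.02   8.13] turn [ 1.000e-02  0.000e+00 -6.566e+01]
[ 66.10771449  39.48134908 -11.15021622  89.684896     9.01188463
  51.70861524 -12.32540815]invalid input at $[0]: expected keys tx, ty, tz, rx, ry, rz
invalid input at $[0]: expected keys tx, ty, tz, rx, ry, rz
```

```bash

python3 -m inch '[{"tx":3.08,"ty":-1.66,"tz":-0.3,"rx":0,"ry":0,"rz":0},{"tx":3.08,"ty":-1.66,"tz":-0.3,"rx":0,"ry":0,"rz":0},{"tx":3.08,"ty":-1.66,"tz":-0.3,"rx":0,"ry":0,"rz":0},{"tx":3.08,"ty":-1.66,"tz":-0.3,"rx":0,"ry":0,"rz":0},{"tx":3.08,"ty":-1.66,"tz":-0.3,"rx":0,"ry":0,"rz":0},{"tx":3.08,"ty":-1.66,"tz":-0.3,"rx":0,"ry":0,"rz":0},{"tx":3.08,"ty":-1.66,"tz":0,"rx":0,"ry":0,"rz":0},{"tx":3.08,"ty":-1.66,"tz":0,"rx":0,"ry":0,"rz":0},{"tx":3.08,"ty":-1.66,"tz":0,"rx":0,"ry":0,"rz":0},{"tx":3.08,"ty":-1.66,"tz":0,"rx":0,"ry":0,"rz":0},{"tx":3.08,"ty":-1.66,"tz":0,"rx":0,"ry":0,"rz":0},{"tx":3.08,"ty":-1.66,"tz":0,"rx":0,"ry":0,"rz":0}]' -1
python3 -m inch '[{"tx":0,"ty":0,"tz":0,"rx":0,"ry":0,"rz":-6.6},{"tx":0,"ty":0,"tz":0,"rx":0,"ry":0,"rz":-6.6},{"tx":0,"ty":0,"tz":0,"rx":0,"ry":0,"rz":-6.6},{"tx":0,"ty":0,"tz":0,"rx":0,"ry":0,"rz":-6.6},{"tx":0,"ty":0,"tz":0,"rx":0,"ry":0,"rz":-6.6},{"tx":0,"ty":0,"tz":0,"rx":0,"ry":0,"rz":-6.6},{"tx":0,"ty":0,"tz":0,"rx":0,"ry":0,"rz":-6.6},{"tx":0,"ty":0,"tz":0,"rx":0,"ry":0,"rz":-6.6},{"tx":0,"ty":0,"tz":0,"rx":0,"ry":0,"rz":-6.6},{"tx":0,"ty":0,"tz":0,"rx":0,"ry":0,"rz":-6.6},{"tx":0,"ty":0,"tz":0,"rx":0,"ry":0,"rz":0}]'
python3 -c "
from h import *
gobox(0,-.150,.150,90); print(robot.read_state()['q'])"
```

```text
t: 2.0
eef_pos: [0.5191, -0.2207, 0.2495]
tool_rot: [180.0, -0.0, 25.8]
ft_force: [1.1, -1.0, 0.1]
opening: -0.0
grasp_force: 0.0
t: 2.92
eef_pos: [0.5182, -0.2225, 0.2492]
tool_rot: [180.0, -0.0, 92.0]
ft_force: [0.6, -0.5, 0.0]
opening: -0.0002
grasp_force: 0.0
t 2.92 pos [ 0.5182 -0.2225  0.2492] rot [180.  -0.  92.] F [ 0.6 -0.5  0. ] open -0.0002  -> shift [ 0.12 -0.01  9.92] turn [ 0.01 -0.02  0.48]
[ 3.57397878e+01  3.54575097e+01 -2.88783018e+01  9.86854400e+01
  2.10134358e+01  5.12982555e+01  1.42174217e-02]
```

```bash

python3 -m inch '[{"tx":0.1,"ty":0,"tz":1.9,"rx":0,"ry":0,"rz":0.4},{"tx":0,"ty":0,"tz":2.4,"rx":0,"ry":0,"rz":0},{"tx":0,"ty":0,"tz":2.4,"rx":0,"ry":0,"rz":0},{"tx":0,"ty":0,"tz":1.9,"rx":0,"ry":0,"rz":0},{"tx":0,"ty":0,"tz":1.0,"rx":0,"ry":0,"rz":0},{"tx":-0.9,"ty":0,"tz":0,"rx":0,"ry":0,"rz":0},{"tx":-1.0,"ty":0,"tz":0,"rx":0,"ry":0,"rz":0},{"tx":-0.9,"ty":0,"tz":0,"rx":0,"ry":0,"rz":0},{"tx":-0.9,"ty":0,"tz":0,"rx":0,"ry":0,"rz":0},{"tx":-1.1,"ty":0,"tz":0.2,"rx":0,"ry":0,"rz":0},{"tx":-1.1,"ty":0,"tz":0.3,"rx":0,"ry":0,"rz":0},{"tx":0,"ty":0,"tz":0,"rx":0,"ry":0,"rz":0}]'
python3 - <<'E'
from h import *
im=eyes.grab_frame("side")[130:250,290:400]; cv2.imwrite("pics/s3.png",cv2.resize(im[:,:,::-1],None,fx=5,fy=5))
gobox(0,-.264,.085,90)
E
```

```text
t: 3.92
eef_pos: [0.5193, -0.2839, 0.148]
tool_rot: [180.0, 0.1, 91.2]
ft_force: [-0.2, -1.2, -0.2]
opening: -0.0001
grasp_force: 0.0
t 3.97 pos [ 0.5193 -0.2826  0.1481] rot [1.80e+02 1.00e-01 9.12e+01] F [-0.   0.6 -0.2] open 0.0002  -> shift [-5.25  0.05  6.32] turn [ 0.01  0.08 -0.24]
```

View pics/s3.png

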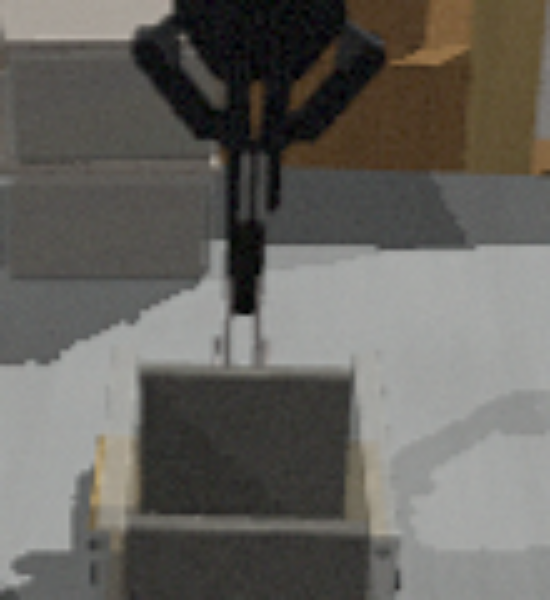

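```bash

python3 -m inch '[{"tx":-1.0,"ty":0.2,"tz":0.5,"rx":0,"ry":0,"rz":0},{"tx":-0.9,"ty":0,"tz":0.6,"rx":0,"ry":0,"rz":0},{"tx":-0.9,"ty":0,"tz":0.7,"rx":0,"ry":0,"rz":0},{"tx":-0.9,"ty":0,"tz":0.8,"rx":0,"ry":0,"rz":0},{"tx":-0.6,"ty":0,"tz":0.9,"rx":0,"ry":0,"rz":0},{"tx":-0.5,"ty":0,"tz":0.9,"rx":0,"ry":0,"rz":0},{"tx":-0.3,"ty":0,"tz":0.9,"rx":0,"ry":0,"rz":0},{"tx":-0.1,"ty":0,"tz":0.8,"rx":0,"ry":0,"rz":0},{"tx":0,"ty":0,"tz":0,"rx":0,"ry":0,"rz":0}]'
python3 - <<'E'
from h import *
gobox(0,-.264,.085,90)
E
```

```text
t: 4.72
eef_pos: [0.5225, -0.333, 0.0857]
tool_rot: [-179.9, 0.0, 91.4]
ft_force: [-0.5, -0.2, -0.2]
opening: 0.0
grasp_force: 0.0
t 4.72 pos [ 0.5225 -0.333   0.0857] rot [-179.9    0.    91.4] F [-0.5 -0.2 -0.2] open 0.0  -> shift [-0.22 -0.16  0.07] turn [-0.07  0.03 -0.09]
```

Force isn't showing; press lower in small steps and look.

```bash

python3 -m inch '[{"tx":0,"ty":-0.1,"tz":0.2,"rx":0,"ry":0,"rz":0},{"tx":0,"ty":0,"tz":0.2,"rx":0,"ry":0,"rz":0},{"tx":0,"ty":0,"tz":0,"rx":0,"ry":0,"rz":0}]'
python3 - <<'E'
from h import *
s=eyes.grab_frame("side")[130:290,295:395]; t=eyes.grab_frame("top")[215:295,305:455]
s=cv2.resize(s,None,fx=3.5,fy=3.5)[:560]; t=cv2.resize(t,None,fx=3,fy=3)
b=np.zeros((560,800,3),np.uint8); b[:,:350]=s; b[:240,350:]=t
cv2.imwrite("pics/s4.png",b[:,:,::-1])
E
```

```text
t: 4.97
eef_pos: [0.5222, -0.3323, 0.0849]
tool_rot: [180.0, 0.1, 91.4]
ft_force: [-1.8, -0.2, 8.0]
opening: 0.0005
grasp_force: 4.0
```

View pics/s4.png

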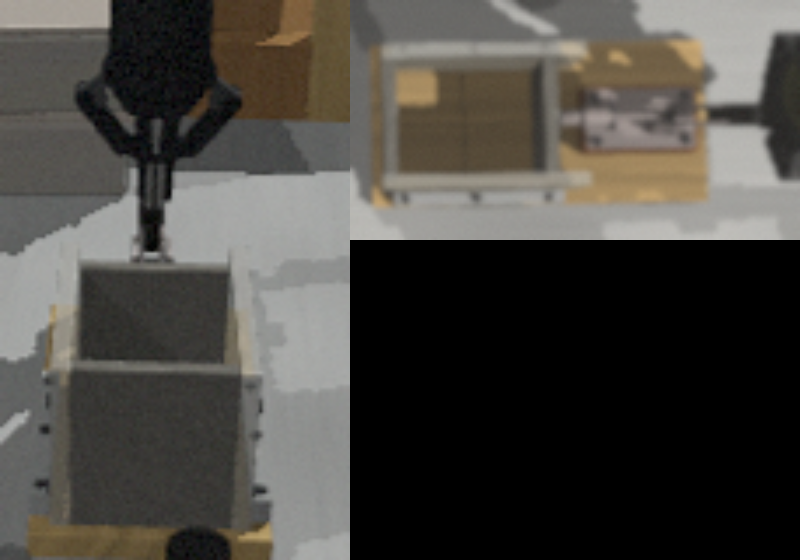

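```bash

python3 -m inch '[{"tx":0,"ty":0,"tz":0.3,"rx":0,"ry":0,"rz":0},{"tx":0,"ty":0,"tz":0.3,"rx":0,"ry":0,"rz":0},{"tx":0,"ty":0,"tz":0,"rx":0,"ry":0,"rz":0}]'
python3 - <<'E'
from h import *
print(pose(BOX,[[0,-.264,.25]])); go(.5971,.2684,.25,112.9)
E
```

```text
t: 5.32
eef_pos: [0.5225, -0.3324, 0.084]
tool_rot: [179.9, 0.2, 91.4]
ft_force: [-11.1, 4.7, 43.8]
opening: 0.0004
grasp_force: 22.5
[[ 0.52096465 -0.33521074  0.25      ]]
t 5.32 pos [ 0.5225 -0.3324  0.084 ] rot [179.9   0.2  91.4] F [-11.1   4.7  43.8] open 0.0004  -> shift [ 59.81   8.97 -16.84] turn [  0.03   0.25 -21.47]
```

```bash

python3 -m inch '[{"tx":0,"ty":0,"tz":-1.0,"rx":0,"ry":0,"rz":0},{"tx":0,"ty":0,"tz":-2.0,"rx":0,"ry":0,"rz":0},{"tx":0,"ty":0,"tz":-3.5,"rx":0,"ry":0,"rz":0},{"tx":0,"ty":0,"tz":-4.0,"rx":0,"ry":0,"rz":0},{"tx":0,"ty":0,"tz":-4.0,"rx":0,"ry":0,"rz":0},{"tx":0,"ty":0,"tz":-3.5,"rx":0,"ry":0,"rz":0},{"tx":2.0,"ty":0.3,"tz":-0.5,"rx":0,"ry":0,"rz":0},{"tx":3.5,"ty":0.5,"tz":0,"rx":0,"ry":0,"rz":0},{"tx":3.5,"ty":0.5,"tz":0,"rx":0,"ry":0,"rz":0},{"tx":3.5,"ty":0.5,"tz":0,"rx":0,"ry":0,"rz":0},{"tx":3.5,"ty":0.5,"tz":0,"rx":0,"ry":0,"rz":0},{"tx":3.5,"ty":0.5,"tz":0,"rx":0,"ry":0,"rz":0}]' 1
python3 -m inch '[{"tx":3.5,"ty":0.5,"tz":0,"rx":0,"ry":0,"rz":0},{"tx":3.5,"ty":0.5,"tz":0,"rx":0,"ry":0,"rz":0},{"tx":3.5,"ty":0.5,"tz":0,"rx":0,"ry":0,"rz":0},{"tx":3.5,"ty":0.5,"tz":0,"rx":0,"ry":0,"rz":0},{"tx":3.5,"ty":0.5,"tz":0,"rx":0,"ry":0,"rz":0},{"tx":3.5,"ty":0.5,"tz":0,"rx":0,"ry":0,"rz":0},{"tx":3.5,"ty":0.5,"tz":0,"rx":0,"ry":0,"rz":0},{"tx":3.5,"ty":0.5,"tz":0,"rx":0,"ry":0,"rz":0},{"tx":3.0,"ty":0.5,"tz":0,"rx":0,"ry":0,"rz":0},{"tx":2.0,"ty":0.5,"tz":0,"rx":0,"ry":0,"rz":0},{"tx":0,"ty":0,"tz":0,"rx":0,"ry":0,"rz":0}]'
cat > fit.py <<'E'
from h import *
ear=[[x,y,z] for x,z in((.03,.014),(.03,.071),(.048,.069),(.058,.055),(.058,.035),(.045,.018)) for y in(-.005,.005)]
MUG2=[MUG[0],ear,MUG[2]]
for n in C: im=cv2.imread(f"pics/{n}0.png")
def cost(p,M): return sum(1-np.minimum(s,M[n]).sum()/np.maximum(s,M[n]).sum() for n in M for s in[sil(n,p,MUG2,.012)])
E
python3 - <<'E'
from fit import *
M={}
for n in("side","top"):
    cv2.imwrite(f"pics/{n}5.png",eyes.grab_frame(n)[:,:,::-1])
    d=eyes.trace("mug",n)
    if d: print(n,d[0]["confidence"],d[0]["rect"])
go(.5971,.2684,.25,112.9)
E
```

```text
t: 6.32
eef_pos: [0.5445, -0.1348, 0.2626]
tool_rot: [-180.0, 0.0, 91.4]
ft_force: [0.3, 0.7, 0.4]
opening: 0.0855
grasp_force: 0.0
t: 7.23
eef_pos: [0.5856, 0.2019, 0.2627]
tool_rot: [180.0, -0.3, 91.9]
ft_force: [-0.1, 1.5, 0.5]
opening: 0.0851
grasp_force: 0.0
side 0.58 [281.4, 331.9, 38.1, 97.0]
t 7.43 pos [0.5867 0.1928 0.2621] rot [-1.80e+02  1.00e-01  9.13e+01] F [ 0.1  0.3 -0.3] open 0.0854  -> shift [7.54 1.22 1.19] turn [ -0.05   0.11 -21.55]
```

```bash

python3 - <<'E'
from fit import *
p0=np.array([.5971,.2684,np.radians(112.9)])
off={"side":(250,275),"top":(185,195)}
for n in C:
    q=(proj(n,pose(p0,bx(-.013,.013,-.007,.007,.096,.165),.012))-off[n]+.5)*5-.5
    print(n,[(np.round(1e3*np.array(P)).astype(int).tolist(),np.round(a).astype(int).tolist()) for P,a in zip(bx(-.013,.013,-.007,.007,.096,.165),q)])
M={}
for n in C:
    im=cv2.imread(f"pics/{n}0.png"); x,y=off[n]; h=60 if n=="side" else 45
    x0,y0=(268,280) if n=="side" else (195,200)
    c=cv2.resize(im[y0:y0+70,x0:x0+45],None,fx=8,fy=8,interpolation=cv2.INTER_CUBIC)
    for P,col in ((bx(-.013,.013,-.007,.007,.084,.165),(0,255,0)),(bx(-.013,.013,-.007,.007,.165,.1651),(0,0,255))):
        q=cv2.convexHull(((proj(n,pose(p0,P,.012))-(x0,y0)+.5)*8-.5).astype(np.float32)); cv2.polylines(c,[np.round(q).astype(np.int32)],True,col,1)
    M[n]=c
cv2.imwrite("pics/stick.png",cv2.hconcat([M["side"],M["top"]]))
E
```

```text
side [([-13, -7, 96], [126, 227]), ([-13, -7, 165], [120, 51]), ([-13, 7, 96], [168, 218]), ([-13, 7, 165], [164, 43]), ([13, -7, 96], [147, 277]), ([13, -7, 165], [142, 98]), ([13, 7, 96], [190, 268]), ([13, 7, 165], [187, 90])]
top [([-13, -7, 96], [169, 102]), ([-13, -7, 165], [143, 81]), ([-13, 7, 96], [178, 127]), ([-13, 7, 165], [153, 107]), ([13, -7, 96], [122, 121]), ([13, -7, 165], [94, 100]), ([13, 7, 96], [132, 146]), ([13, 7, 165], [104, 126])]
```

View pics/stick.png

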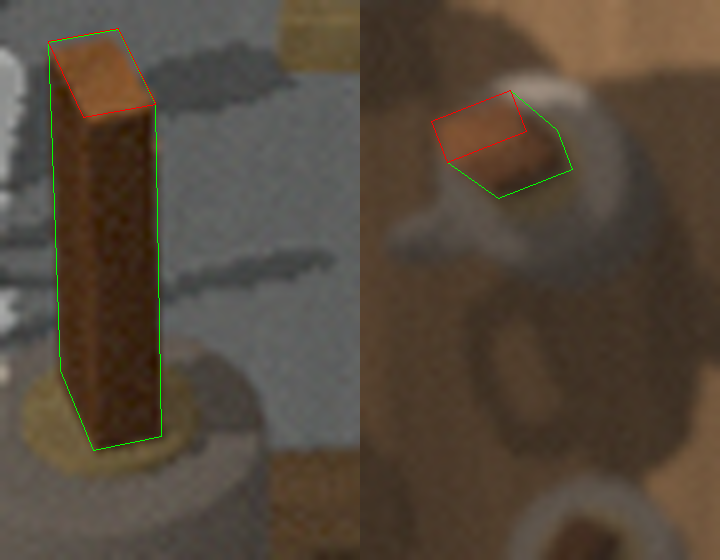

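```bash

python3 -m inch '[{"tx":2.5,"ty":0.35,"tz":0,"rx":0,"ry":0,"rz":-5.4},{"tx":2.5,"ty":0.5,"tz":0,"rx":0,"ry":0,"rz":-5.4},{"tx":1.6,"ty":0.7,"tz":0,"rx":0,"ry":0,"rz":-5.4},{"tx":0.5,"ty":0.6,"tz":0,"rx":0,"ry":0,"rz":-5.4},{"tx":0,"ty":0,"tz":0,"rx":0,"ry":0,"rz":0},{"tx":0,"ty":0,"tz":0,"rx":0,"ry":0,"rz":0}]'
python3 - <<'E'
from h import *
go(.596,.268,.141,113)
E
```

```text
t: 7.93
eef_pos: [0.5996, 0.2669, 0.262]
tool_rot: [-179.9, 0.1, 112.8]
ft_force: [0.5, -0.7, -0.3]
opening: 0.0853
grasp_force: 0.0
t 7.93 pos [0.5996 0.2669 0.262 ] rot [-1.799e+02  1.000e-01  1.128e+02] F [ 0.5 -0.7 -0.3] open 0.0853  -> shift [ 0.26 -0.28 12.1 ] turn [-0.06  0.07 -0.22]
```

```bash

python3 -m inch '[{"tx":0.25,"ty":-0.3,"tz":1.1,"rx":0,"ry":0,"rz":-0.2},{"tx":0,"ty":0,"tz":2.0,"rx":0,"ry":0,"rz":0},{"tx":0,"ty":0,"tz":2.5,"rx":0,"ry":0,"rz":0},{"tx":0,"ty":0,"tz":2.5,"rx":0,"ry":0,"rz":0},{"tx":0,"ty":0,"tz":2.0,"rx":0,"ry":0,"rz":0},{"tx":0,"ty":0,"tz":1.5,"rx":0,"ry":0,"rz":0},{"tx":0,"ty":0,"tz":0.5,"rx":0,"ry":0,"rz":0},{"tx":0,"ty":0,"tz":0,"rx":0,"ry":0,"rz":0},{"tx":0,"ty":0,"tz":0,"rx":0,"ry":0,"rz":0}]'
python3 - <<'E'
from h import *
go(.596,.268,.141,113)
im=eyes.grab_frame("side")[270:390,240:330]; jm=eyes.grab_frame("top")[190:290,160:260]
b=np.zeros((600,850,3),np.uint8); b[:,:450]=cv2.resize(im,None,fx=5,fy=5); b[:400,450:]=cv2.resize(jm,None,fx=4,fy=4)
cv2.imwrite("pics/g1.png",b[:600,:800,::-1])
E
```

```text
t: 8.68
eef_pos: [0.5962, 0.2689, 0.1421]
tool_rot: [180.0, 0.0, 113.1]
ft_force: [-0.1, 0.5, 0.8]
opening: 0.0856
grasp_force: 0.0
t 8.68 pos [0.5962 0.2689 0.1421] rot [180.    0.  113.1] F [-0.1  0.5  0.8] open 0.0856  -> shift [-0.08 -0.06  0.11] turn [0.04 0.04 0.09]
```

View pics/g1.png

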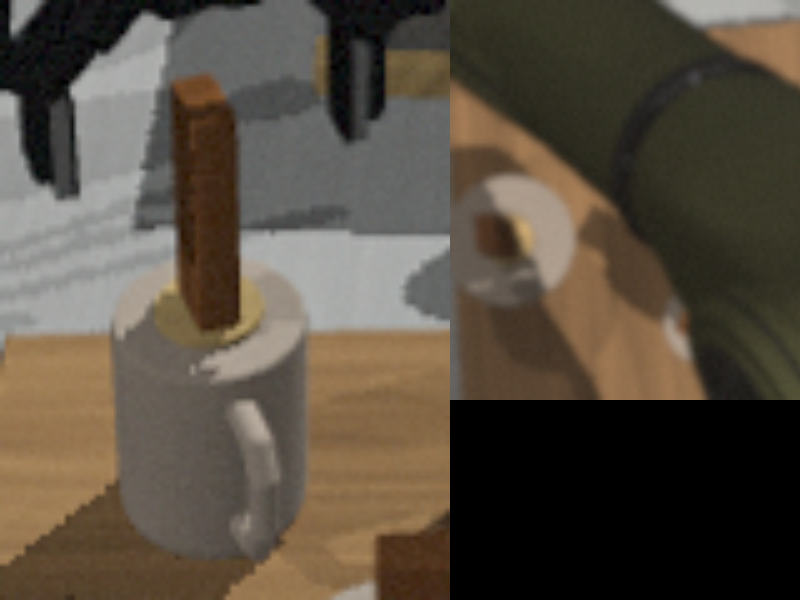

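```bash

python3 -m inch '[{"tx":0,"ty":0,"tz":0,"rx":0,"ry":0,"rz":0},{"tx":0,"ty":0,"tz":0,"rx":0,"ry":0,"rz":0},{"tx":0,"ty":0,"tz":0,"rx":0,"ry":0,"rz":0},{"tx":0,"ty":0,"tz":0,"rx":0,"ry":0,"rz":0},{"tx":0,"ty":0,"tz":0,"rx":0,"ry":0,"rz":0},{"tx":0,"ty":0,"tz":0,"rx":0,"ry":0,"rz":0},{"tx":0,"ty":0,"tz":0,"rx":0,"ry":0,"rz":0},{"tx":0,"ty":0,"tz":0,"rx":0,"ry":0,"rz":0},{"tx":0,"ty":0,"tz":0,"rx":0,"ry":0,"rz":0},{"tx":0,"ty":0,"tz":0,"rx":0,"ry":0,"rz":0}]' -1
python3 -c "
from h import *
go(.596,.268,.291,113)"
```

```text
t: 9.62
eef_pos: [0.5959, 0.27, 0.1414]
tool_rot: [180.0, 0.0, 113.2]
ft_force: [1.1, 0.2, 1.5]
opening: 0.0134
grasp_force: 59.2
t 9.62 pos [0.5959 0.27   0.1414] rot [180.    0.  113.2] F [1.1 0.2 1.5] open 0.0134  -> shift [ -0.19  -0.06 -14.96] turn [0.03 0.   0.23]
```

```bash

python3 -m inch '[{"tx":0,"ty":0,"tz":-0.3,"rx":0,"ry":0,"rz":0},{"tx":0,"ty":0,"tz":-0.7,"rx":0,"ry":0,"rz":0},{"tx":0,"ty":0,"tz":-1.2,"rx":0,"ry":0,"rz":0},{"tx":0,"ty":0,"tz":-1.7,"rx":0,"ry":0,"rz":0},{"tx":0,"ty":0,"tz":-2.0,"rx":0,"ry":0,"rz":0},{"tx":0,"ty":0,"tz":-2.2,"rx":0,"ry":0,"rz":0},{"tx":0,"ty":0,"tz":-2.2,"rx":0,"ry":0,"rz":0},{"tx":0,"ty":0,"tz":-2.0,"rx":0,"ry":0,"rz":0},{"tx":0,"ty":0,"tz":-1.7,"rx":0,"ry":0,"rz":0},{"tx":0,"ty":0,"tz":-1.2,"rx":0,"ry":0,"rz":0},{"tx":0,"ty":0,"tz":-0.7,"rx":0,"ry":0,"rz":0},{"tx":0,"ty":0,"tz":-0.3,"rx":0,"ry":0,"rz":0}]'
python3 -c "
from h import *
gobox(0,-.011,.301,90)"
```

```text
t: 10.62
eef_pos: [0.5957, 0.2703, 0.3051]
tool_rot: [179.9, -0.0, 113.2]
ft_force: [0.2, 0.3, -3.8]
opening: 0.0131
grasp_force: 58.6
t 10.62 pos [0.5957 0.2703 0.3051] rot [179.9  -0.  113.2] F [ 0.2  0.3 -3.8] open 0.0131  -> shift [-29.19 -21.39   0.36] turn [ 0.12 -0.04 21.75]
```

```bash

python3 -m inch '[{"tx":-0.8,"ty":-0.6,"tz":0,"rx":0,"ry":0,"rz":0},{"tx":-1.6,"ty":-1.2,"tz":0,"rx":0,"ry":0,"rz":0},{"tx":-2.4,"ty":-1.8,"tz":0,"rx":0,"ry":0,"rz":0},{"tx":-3.0,"ty":-2.2,"tz":0,"rx":0,"ry":0,"rz":0},{"tx":-3.2,"ty":-2.3,"tz":0,"rx":0,"ry":0,"rz":0},{"tx":-3.3,"ty":-2.4,"tz":0,"rx":0,"ry":0,"rz":0},{"tx":-3.3,"ty":-2.4,"tz":0,"rx":0,"ry":0,"rz":0},{"tx":-3.2,"ty":-2.3,"tz":0,"rx":0,"ry":0,"rz":0},{"tx":-3.0,"ty":-2.2,"tz":0,"rx":0,"ry":0,"rz":0},{"tx":-2.4,"ty":-1.8,"tz":0,"rx":0,"ry":0,"rz":0},{"tx":-1.6,"ty":-1.2,"tz":0,"rx":0,"ry":0,"rz":0},{"tx":-0.8,"ty":-0.6,"tz":0,"rx":0,"ry":0,"rz":0}]'
python3 -m inch '[{"tx":0,"ty":0,"tz":0,"rx":0,"ry":0,"rz":2.0},{"tx":0,"ty":0,"tz":0,"rx":0,"ry":0,"rz":4.0},{"tx":0,"ty":0,"tz":0,"rx":0,"ry":0,"rz":5.0},{"tx":0,"ty":0,"tz":0,"rx":0,"ry":0,"rz":5.0},{"tx":0,"ty":0,"tz":0,"rx":0,"ry":0,"rz":3.8},{"tx":0,"ty":0,"tz":0,"rx":0,"ry":0,"rz":2.0},{"tx":0,"ty":0,"tz":0,"rx":0,"ry":0,"rz":0},{"tx":0,"ty":0,"tz":0,"rx":0,"ry":0,"rz":0},{"tx":0,"ty":0,"tz":0,"rx":0,"ry":0,"rz":0},{"tx":0,"ty":0,"tz":0,"rx":0,"ry":0,"rz":0}]'
cat > fitm.py <<'E'
from fit import *
def mugfit(tag,z,names=("side","top")):
    s=robot.read_state(); M={}
    for n in names:
        cv2.imwrite(f"pics/{n}{tag}.png",eyes.grab_frame(n)[:,:,::-1]); d=eyes.trace("mug",n)
        if d: M[n]=d[0]["mask"].astype(float); print(n,round(d[0]["confidence"],2),np.round(d[0]["rect"],1),M[n].sum())
    print("tcp",s["eef_pos"],s["tool_rot"]); return M
E
python3 - <<'E'
from fitm import *
gobox(0,-.011,.301,90)
M=mugfit(7,0)
E
```

```text
t: 11.62
eef_pos: [0.5129, -0.0808, 0.3021]
tool_rot: [-179.7, 0.1, 112.9]
ft_force: [-0.4, -1.0, -4.4]
opening: 0.0131
grasp_force: 58.6
t: 12.45
eef_pos: [0.5153, -0.0755, 0.3031]
tool_rot: [-180.0, -0.0, 91.5]
ft_force: [-0.6, 0.3, -3.2]
opening: 0.0132
grasp_force: 58.7
t 12.45 pos [ 0.5153 -0.0755  0.3031] rot [-180.    -0.    91.5] F [-0.6  0.3 -3.2] open 0.0132  -> shift [-0.68 -0.11  0.21] turn [-0.01 -0.01  0.  ]
side 0.91 [341.  161.7  29.   81. ] 1558.0
top 0.74 [336.9 251.7  15.2  18.6] 141.0
tcp [ 0.51532562 -0.07545601  0.303144  ] [-1.79985933e+02 -1.42543394e-02  9.14930829e+01]
```

```bash

cat >> fitm.py <<'E'
def sfit(M,z,yaw,x0,parts):
    def c(p,n="side"):
        s=sil(n,[p[0],p[1],np.radians(p[2]*100)],parts,z); m=M[n]; s=s*ROI
        return 1-np.minimum(s,m*ROI).sum()/np.maximum(s,m*ROI).sum()
    s0=[[x0[0],x0[1],yaw/100],[x0[0]+.01,x0[1],yaw/100],[x0[0],x0[1]+.01,yaw/100],[x0[0],x0[1],yaw/100+.1]]
    return minimize(c,s0[0],method="Nelder-Mead",options=dict(initial_simplex=s0,xatol=1e-4,fatol=1e-5))
ROI=1.
E
python3 - <<'E'
import fitm; from fitm import *
s=robot.read_state(); z=s["eef_pos"][2]-.1294
M={}
eyes.grab_frame("side"); m=eyes.trace("mug","side")[0]["mask"]; M["side"]=m.astype(float)
# exclude gripper-covered stick: only rows below the tip
tip=proj("side",[s["eef_pos"]])[0]; print("tip px",tip)
r=np.zeros((480,640)); r[int(tip[1])+6:]=1; fitm.ROI=r
for grow in (0,1):
    M["side"]=(cv2.dilate(m.astype(np.uint8),cv2.getStructuringElement(cv2.MORPH_CROSS,(3,3))) if grow else m).astype(float)
    for ear in (MUG2,MUG2[::2]):
        f=sfit(M,z,91.5,s["eef_pos"][:2],ear); print(grow,len(ear),f.x,f.fun,"offset from tcp mm",(f.x[:2]-s["eef_pos"][:2])*1e3)
im=cv2.imread("pics/side7.png")
for parts,c in ((MUG2,(0,0,255)),):
    mm=sil("side",[f.x[0],f.x[1],np.radians(91.5)],parts,z); cv2.drawContours(im,cv2.findContours((mm>.5).astype(np.uint8),0,1)[0],-1,c,1)
cv2.imwrite("pics/g2.png",cv2.resize(im[110:230,290:390],None,fx=5,fy=5,interpolation=0))
# same for initial mask
im0=cv2.imread("pics/side0.png")
gobox(0,-.011,.301,90)
# row profile edges of body from gray gradient
g=cv2.cvtColor(cv2.imread("pics/side7.png"),cv2.COLOR_BGR2GRAY).astype(float)
for rr in range(int(tip[1])+30,int(tip[1])+70,8):
    w=np.where(m[rr])[0]; q=np.where(mm[rr]>.5)[0]; print(rr,w.min() if len(w) else 0,w.max() if len(w) else 0,q.min() if len(q) else 0,q.max() if len(q) else 0)
E
```

```text
tip px [342.04673804 139.42392701]
0 3 [ 0.51644469 -0.07771281  0.94491697] 0.047618427257875684 offset from tcp mm [ 1.04256613 -1.99775359]
0 2 [ 0.51644469 -0.07771281  0.94491697] 0.047618427257875684 offset from tcp mm [ 1.04256613 -1.99775359]
1 3 [ 0.51636442 -0.07612561  1.04084078] 0.06827222277638412 offset from tcp mm [ 0.96229516 -0.41055475]
1 2 [ 0.51636442 -0.07612561  1.04084078] 0.06827222277638412 offset from tcp mm [ 0.96229516 -0.41055475]
t 12.75 pos [ 0.5154 -0.0757  0.3033] rot [-180.    -0.    91.4] F [-0.  -0.9 -4.6] open 0.0135  -> shift [-0.65 -0.12  0.23] turn [-0.   -0.   -0.06]
169 325 356 325 356
177 325 355 325 355
185 325 354 325 355
193 325 354 325 354
201 328 350 326 353
```

```bash

python3 -m inch '[{"tx":-0.2,"ty":-0.05,"tz":0,"rx":0,"ry":0,"rz":0},{"tx":-0.3,"ty":-0.1,"tz":0,"rx":0,"ry":0,"rz":0},{"tx":-0.15,"ty":0,"tz":0,"rx":0,"ry":0,"rz":0},{"tx":0,"ty":0,"tz":0,"rx":0,"ry":0,"rz":0},{"tx":0,"ty":0,"tz":0,"rx":0,"ry":0,"rz":0},{"tx":0,"ty":0,"tz":0,"rx":0,"ry":0,"rz":0}]'
python3 - <<'E'
from h import *
gobox(-.0005,-.011,.1594,90)
E
```

```text
t: 13.25
eef_pos: [0.5141, -0.0822, 0.3033]
tool_rot: [180.0, -0.0, 91.4]
ft_force: [0.5, 1.1, -3.6]
opening: 0.0131
grasp_force: 58.6
t 13.25 pos [ 0.5141 -0.0822  0.3033] rot [180.   -0.   91.4] F [ 0.5  1.1 -3.6] open 0.0131  -> shift [-1.000e-02 -2.000e-02  1.439e+01] turn [ 0.01 -0.01 -0.06]
```

```bash

python3 -m inch '[{"tx":0,"ty":0,"tz":0.3,"rx":0,"ry":0,"rz":0},{"tx":0,"ty":0,"tz":0.7,"rx":0,"ry":0,"rz":0},{"tx":0,"ty":0,"tz":1.0,"rx":0,"ry":0,"rz":0},{"tx":0,"ty":0,"tz":1.0,"rx":0,"ry":0,"rz":0},{"tx":0,"ty":0,"tz":1.0,"rx":0,"ry":0,"rz":0},{"tx":0,"ty":0,"tz":1.0,"rx":0,"ry":0,"rz":0},{"tx":0,"ty":0,"tz":1.0,"rx":0,"ry":0,"rz":0},{"tx":0,"ty":0,"tz":1.0,"rx":0,"ry":0,"rz":0},{"tx":0,"ty":0,"tz":0.7,"rx":0,"ry":0,"rz":0},{"tx":0,"ty":0,"tz":0.3,"rx":0,"ry":0,"rz":0},{"tx":0,"ty":0,"tz":0,"rx":0,"ry":0,"rz":0},{"tx":0,"ty":0,"tz":0,"rx":0,"ry":0,"rz":0}]'
python3 -m inch '[{"tx":0,"ty":0,"tz":0.3,"rx":0,"ry":0,"rz":0},{"tx":0,"ty":0,"tz":0.7,"rx":0,"ry":0,"rz":0},{"tx":0,"ty":0,"tz":1.0,"rx":0,"ry":0,"rz":0},{"tx":0,"ty":0,"tz":1.0,"rx":0,"ry":0,"rz":0},{"tx":0,"ty":0,"tz":1.0,"rx":0,"ry":0,"rz":0},{"tx":0,"ty":0,"tz":1.0,"rx":0,"ry":0,"rz":0},{"tx":0,"ty":0,"tz":0.7,"rx":0,"ry":0,"rz":0},{"tx":0,"ty":0,"tz":0.5,"rx":0,"ry":0,"rz":0},{"tx":0,"ty":0,"tz":0.2,"rx":0,"ry":0,"rz":0},{"tx":0,"ty":0,"tz":0,"rx":0,"ry":0,"rz":0},{"tx":0,"ty":0,"tz":0,"rx":0,"ry":0,"rz":0},{"tx":0,"ty":0,"tz":0,"rx":0,"ry":0,"rz":0}]'
python3 - <<'E'
from h import *
gobox(-.0005,-.011,.1594,90)
s=eyes.grab_frame("side"); t=eyes.grab_frame("top")
s=np.ascontiguousarray(s); t=np.ascontiguousarray(t)
cv2.imwrite("pics/s9.png",s[:,:,::-1]); cv2.imwrite("pics/t9.png",t[:,:,::-1])
b=np.zeros((600,800,3),np.uint8); b[:,:400]=cv2.resize(s[165:285,295:375],None,fx=5,fy=5,interpolation=cv2.INTER_CUBIC); b[:384,400:]=cv2.resize(t[218:282,305:372],(400,384),interpolation=cv2.INTER_CUBIC)
cv2.imwrite("pics/end.png",b[:,:,::-1])
E
```

```text
t: 14.25
eef_pos: [0.5143, -0.0822, 0.2234]
tool_rot: [180.0, 0.0, 91.4]
ft_force: [0.2, 0.6, -3.0]
opening: 0.013
grasp_force: 58.6
t: 15.25
eef_pos: [0.5145, -0.0822, 0.1597]
tool_rot: [179.9, 0.0, 91.4]
ft_force: [0.1, -0.1, -3.3]
opening: 0.0134
grasp_force: 58.6
t 15.25 pos [ 0.5145 -0.0822  0.1597] rot [179.9   0.   91.4] F [ 0.1 -0.1 -3.3] open 0.0134  -> shift [-0.01 -0.06  0.03] turn [ 0.06  0.01 -0.06]
```

View pics/end.png

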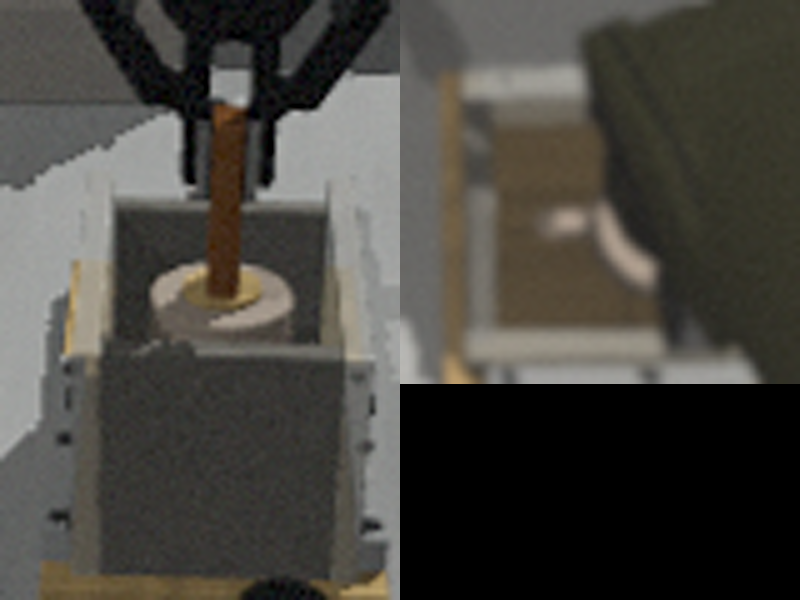

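```bash
python3 - <<'E'
from h import *
S=lambda q:np.round((q-(295,165)+.5)*5,0).tolist()
T=lambda q:np.round((q-(305,218)+.5)*[400/67,6],0).tolist()
top=pose(BOX,np.array(cyl(.032,.11,.11))+[0,-.013,0]); q=proj("side",top)
print("side top disc l/r/t",S(np.array([q[:,0].min(),q[:,1].min()])),S(np.array([q[:,0].max(),q[:,1].max()])))
for n,P in dict(wl=(.05,.063,.128),wr=(-.05,.063,.128),wfl=(.05,-.063,.128),wfr=(-.05,-.063,.128)).items(): print(n,S(proj("side",pose(BOX,[P]))[0]),T(proj("top",pose(BOX,[P]))[0]))
for P in((-.005,.045,.075),(.005,.045,.075),(0,.045,.075),(0,.045,.06),(0,.019,.11)): print(P,T(proj("top",pose(BOX,[P]))[0]))
E
```

```text
side top disc l/r/t [151.0, 259.0] [296.0, 326.0]
wl [103.0, 335.0] [94.0, 95.0]
wr [346.0, 343.0] [97.0, 330.0]
wfl [116.0, 203.0] [387.0, 92.0]
wfr [335.0, 209.0] [392.0, 326.0]
(-0.005, 0.045, 0.075) [134.0, 233.0]
(0.005, 0.045, 0.075) [134.0, 210.0]
(0, 0.045, 0.075) [134.0, 221.0]
(0, 0.045, 0.06) [133.0, 224.0]
(0, 0.019, 0.11) [196.0, 214.0]
```

```bash
python3 -m inch '[{"tx":0,"ty":0,"tz":0,"rx":0,"ry":0,"rz":0},{"tx":0,"ty":0,"tz":0,"rx":0,"ry":0,"rz":0},{"tx":0,"ty":0,"tz":0,"rx":0,"ry":0,"rz":0},{"tx":0,"ty":0,"tz":0,"rx":0,"ry":0,"rz":0}]'; python3 -c "
from cell import robot
print(robot.finish_job())"
```

```text
t: 15.68
eef_pos: [0.5141, -0.0823, 0.1594]
tool_rot: [180.0, 0.0, 91.4]
ft_force: [0.3, 0.3, -3.7]
opening: 0.0133
grasp_force: 58.6
the job is handed in; nothing more can be done
None
```

The job is handed in at 15.7 s: the handle is down on its stop with the sliding wall shut, and the mug hangs in the box within about 1–2 mm of centre by the cameras, ear along the length, about 12 mm off the floor by the arm's reading; the fingertips briefly pressed the handle with about 44 N, over the 40 N set for the arm and gripper body.

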